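Push the grease gun onto the pulley-end bearing and hold the stroke

ROBOT

A 6-joint arm with a two-finger parallel gripper is mounted at the origin on a cart in front of the work surface, level with it; the furniture and walls round the work are solid. World frame = base frame: x ahead of the robot, y to its left, z up, the work surface at z = 0. Lengths are in mm, angles in degrees, forces in N, time in s.
With the tool pointing down it reaches from about 350 to 850 mm from the base axis. Payload 8.1 kg.
Tool frame: the origin (TCP) lies at the centre of the arm's flange, where the gripper is bolted on; the fingertips stand 173 mm ahead of it and the grasp point (between the pads) lies 155 mm ahead of it; z points along the fingers, y is the line along which they close (so a half turn about z gives the same grasp; the last joint's range is limited). The gripper opens to 85 mm and grips with 20 to 120 N. Pads are 22 mm wide; open, the fingers measure 114 mm over their backs; the gripper's body (76 mm by 85 mm) begins 54 mm behind the grasp point. The pads swing forward as they close: fully open they stand 13 mm farther back than shut.
Start: joints at [-71.815, 7.471, 85.268, -0, 87.261, -4.893], TCP at [235.218, -551.978, 404.692] pointing down, gripper open.
Joint ranges: [-169.43, 169.43], [-51.17, 129.36], [1.28, 143.12], [-76.62, 256.62], [0, 156.53], [-152.29, 152.29]. Speed limits (degrees/s): [136.94, 136.94, 159.86, 180, 180, 180].

INTERFACE

Orientations are given as [roll, pitch, yaw] about the fixed x, y, z axes, in that order (R = Rz(yaw) Ry(pitch) Rx(roll)).
In Python, from bench import * gives the robot as it stands.
- The arm moves only by the shell command python3 -m jog 'ROWS' [FORCE]. ROWS is text: rows parted by semicolons, each of 7 numbers parted by spaces: the shift along the tool's x, y, z scaled (see below), then the turn, a rotation vector about the tool's x, y, z scaled (see below), then the closure, from -1 (fully open) to 1 (shut). In form: tx ty tz wx wy wz hand; .... A call has 1 to 5 rows; each row shifts and turns the commanded pose from where the row before left it, along the tool's axes as they then stand; what a row does not reach is not made up. The controller multiplies each number of a shift by 0.1 m and each number of a turn by 60 degrees. A row lasts 1/8 s, in which the tool goes at most 62.5 mm and 10.7 degrees, less where a joint would pass 70% of its speed; a pose out of reach is approached as far as the arm can. A call with a number of a shift or a turn outside -1 to 1 is refused whole. A call with a gripper value outside its range is refused whole. The fingers move at their own pace and stop on an object; FORCE is the grip in N (left out, the last holds). Time passes only in rows, so rows that do not move let the fingers close. It gives the time, the measured TCP pose, the force, the opening and the grip force at its end, in the units of the state.
- sense(): the state, without advancing time (a new reading comes with each control period).
- snapshot(name): name is "scene" or "top"; returns a dict with "img" (400x640x3 uint8, red, green, blue), "fx", "fy", "cx", "cy" (pixels), "extrinsics" (4x4, takes a point from camera to world coordinates). Camera axes: x right, y down, z forward; pixel columns grow to the right and rows downward; lengths in mm; the calibration is good to about 2 mm. A picture is of the moment at which its call begins. There is no depth.
- hand_in(): hands the job in; it is judged then, once.
The state is a dict: "time": time; "joint_pos": joint angles; "qd": joint speeds; "joint_efforts": joint torques, N m; "tool_pos": TCP position; "tcp_rot": TCP orientation; "ft_force": force on the tool from outside, world axes, zero at the start; "wrist_torque": the same for the moment, N m; "finger_gap": finger opening in mm; "grip_force": force on a finger pad.
Only numpy, scipy, OpenCV 4.12 (cv2) and the standard library are available. Lean on these libraries where they do the work, as an engineer would, in place of code of your own. Each camera call takes 0.05 s, during which the arm holds its last target. There are 200 camera calls.

TASK

Slide the push-type grease gun out of its slotted holder and press its coupler squarely onto the tilted grease nipple of the bearing next to the belt pulley until it snaps on. Then keep pushing in line with the nipple until the barrel has gone more than half way down its sprung stroke, and finish while holding it there: the gun still gripped, square on the nipple and pushed in. Leave the pliers, the block of drills and the V-block undisturbed.

Things in the scene. Friction and masses are not known exactly. Their poses are not given: they have to be found in the camera images.
- grease_gun: push-type grease gun, loose, 0.4 kg, hanging upright in the holder. The body is its aluminium barrel: origin at the centre of the barrel's flat underside, z along its axis, away from the nozzle (up at first). Above the underside: round flange, diameter 36 mm, 0 to 16 mm; hexagonal grip 16 to 58 mm; dark end cap, diameter 36 mm, 58 to 72 mm. A steel nozzle comes out of the underside
- gun_grip (a point): middle of the gun's hexagonal grip, on its axis, 38 mm from the barrel's underside; axes of the gun. 30 mm across flats; flats face +y and -y, and 60 degrees to either side of these
- nozzle (a joint): how far the nozzle is pushed into the barrel against its spring, 0 (relaxed) to 0.014 m (full stroke). The spring starts at 10 N and rises to 18 N at full stroke
- coupler_mouth (a point): centre of the open end of the coupler (steel, diameter 30 mm, 36 mm long with its cone) at the end of the gun's 11 mm nozzle tube, on the gun's axis, 62 mm from the barrel's underside when relaxed; axes of the gun, z into the coupler. Bore 19 mm; 6 mm inside it four sprung jaws, lips 11 mm apart, spread over the nipple's ball at 7 to 13 N and snap in behind it
- coupler_seat (a point): point on the gun's axis 13.2 mm inside the coupler mouth, where the centre of the nipple's ball lies once it has snapped in and rests against the seal; axes of the gun
- nipple_left: large brass grease nipple on the pillow block at the +y end of the bearing unit. Origin at the centre of its ball head, diameter 16 mm; z points outwards along the nipple, tilted 35 degrees from vertical towards the unit's front (-x). Below the ball a 10 mm neck, spreading at its foot to a hexagon, 19 mm across flats, whose top is 17.5 mm below the ball's centre
- nipple_right: the same kind of nipple, same axes, on the pillow block at the -y end of the bearing unit
- bearing_unit: fixed: steel plate 160 x 230 x 10 mm carrying two grey cast pillow blocks, 75 mm to either side of its middle, and a 25 mm shaft along y, 52 mm above the bench. Origin on the bench under the plate's middle; x points to the rear, both nipples lean to the front (-x). Castings reach 88 mm above the bench; the centres of the ball heads lie 106 mm above it
- pulley: fixed aluminium V-belt pulley, 72 mm in diameter, on one end of the shaft, outside one of the two bearings, 125 mm from the middle; which end varies. Origin at its centre, y along the shaft
- set_collar: fixed steel collar, 42 mm in diameter and 14 mm wide, on the other end of the shaft. Origin at its centre
- holder: fixed sheet-steel holder: base plate 104 x 90 x 8 mm, upright at the rear, and a shelf 6 mm thick, 60 mm wide, its top 90 mm above the bench. The gun's flange rests on the shelf, its tube stands in a slot, the coupler hangs below, 20 mm under the shelf and too wide for the slot. Origin on the bench under the gun's place; nothing stands above the shelf but the gun
- slot_front (a point): open front end of the holder's 16 mm wide slot, at shelf-top height, 41 mm from the gun's place towards the holder's -x; axes of the holder. A rolled lip 3 mm high crosses the shelf's front on both sides of the slot: lift the gun 6 to 12 mm, then draw it out level towards the holder's -x until the flange is past this point
- pliers: loose pliers lying in front of the bearing unit, 166 mm long, 14 mm high. To be left alone. Origin under the middle
- drill_block: loose beech block with twist drills, 50 x 110 x 74 mm, behind the holder. To be left alone. Origin under the middle
- v_block: loose steel V-block, 45 x 44 x 34 mm, right of the holder. To be left alone. Origin under the middle
Mind the look-alikes: they are no part of the job. What is shaped like the grease_gun but red is not meant.

How it is judged:
By the outcome, as a careful person would: the job done as asked, in the order asked, and still so for the second after the job is handed in, while the arm keeps its last pose, push and grip.
It also fails if it takes over 42 s, if anything falls off the work surface, if the arm or the gripper's body presses on something with over 40 N, if the wrist force passes 120 N, or if a joint passes its speed limit or range.

## Working session

There is one attempt and no reset: what is moved stays moved. The work goes in short steps, Python scripts to look and compute and a shell command to move; the robot and the scene stay as the last step left them, time stands still between calls to the robot, and variables do not carry over. Pictures are saved under pics/ and viewed, at most 10 in all, crops included, and the job is handed in when it is done.

```bash
mkdir -p pics
python3 - <<'E'
from bench import *
import cv2,numpy as np
for n in("scene","top"):
    s=snapshot(n); cv2.imwrite(f"pics/{n}0.png",s["img"][:,:,::-1]); np.savez(f"{n}0.npz",**s)
    print(n,s["fx"],s["fy"],s["cx"],s["cy"],np.round(s["extrinsics"],3).tolist())
print(sense())
E
```

```text
scene 409.05960686219044 409.05960686219044 319.7426099932681 206.30705402561713 [[-0.763, -0.258, 0.592, -103.845], [-0.646, 0.34, -0.684, 735.316], [-0.025, -0.904, -0.426, 625.683], [0.0, 0.0, 0.0, 1.0]]
top 461.7723513149537 461.7723513149537 320.141734833398 193.12345749046403 [[0.024, -0.985, 0.172, 380.877], [-1.0, -0.024, 0.005, -45.587], [-0.001, -0.172, -0.985, 1275.41], [0.0, 0.0, 0.0, 1.0]]
{'time': 0.1, 'joint_pos': array([-7.18154817e+01,  7.51140824e+00,  8.53231712e+01,  1.67481214e-03,
        8.72627085e+01, -4.89393812e+00]), 'qd': array([ 0.03415704, -0.02971835, -0.1109864 ,  0.01792243, -0.0102588 ,
        0.00420314]), 'joint_efforts': array([ 2.05610922e-03, -5.70951605e+01, -5.01940906e+01, -7.81453400e-05,
        8.20917747e-03, -8.99954466e-05]), 'tool_pos': array([ 235.14667336, -551.7751836 ,  403.74129359]), 'tcp_rot': array([-1.79903209e+02, -9.96644607e-03,  2.30783666e+01]), 'ft_force': array([ 0.19532744, -0.1513511 ,  0.0939806 ]), 'wrist_torque': array([ 0.00317347, -0.00742625,  0.00877357]), 'grip_force': 0.0, 'finger_gap': 85.34659087765324}
```

View pics/scene0.png

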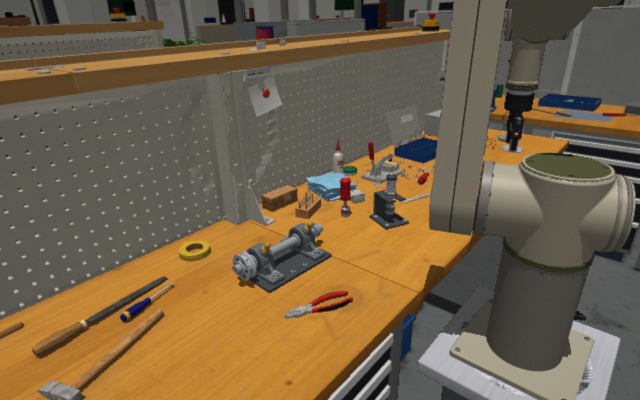

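View pics/top0.png

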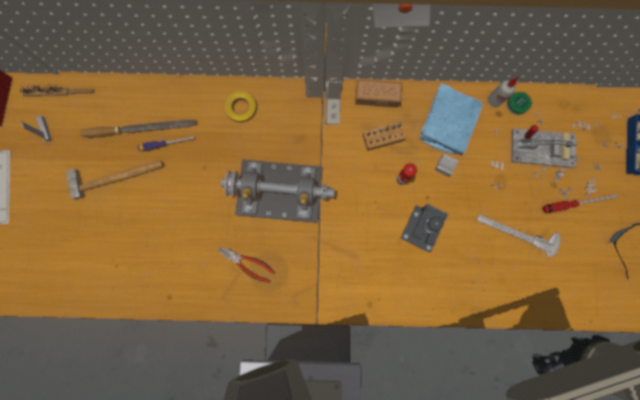

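The top view shows the holder with the gun near (425,228), the red decoy at (407,173), and the pulley at (230,183), on the +y end. The nipples are near (250,195) and (303,198), and the pliers at (247,265). In the scene view the gun is at (391,185). I'll enlarge the parts that matter.

Run:
```python
import cv2,numpy as np
t=cv2.imread("pics/top0.png");s=cv2.imread("pics/scene0.png")
r=lambda a,k:cv2.resize(a,None,fx=k,fy=k,interpolation=cv2.INTER_CUBIC)
a=r(t[195:260,390:460],5.5);b=r(t[150:225,215:345],3); c=r(s[165:235,360:415],5);d=r(s[210:295,225:340],3.4)
C=np.zeros((600,800,3),np.uint8)
for im,x,y in((a,0,0),(b,390,0),(c,0,360),(d,390,300)):
    im=im[:600-y,:800-x];C[y:y+im.shape[0],x:x+im.shape[1]]=im
cv2.imwrite("pics/crop1.png",C)
```

```text
(no output)
```

View pics/crop1.png

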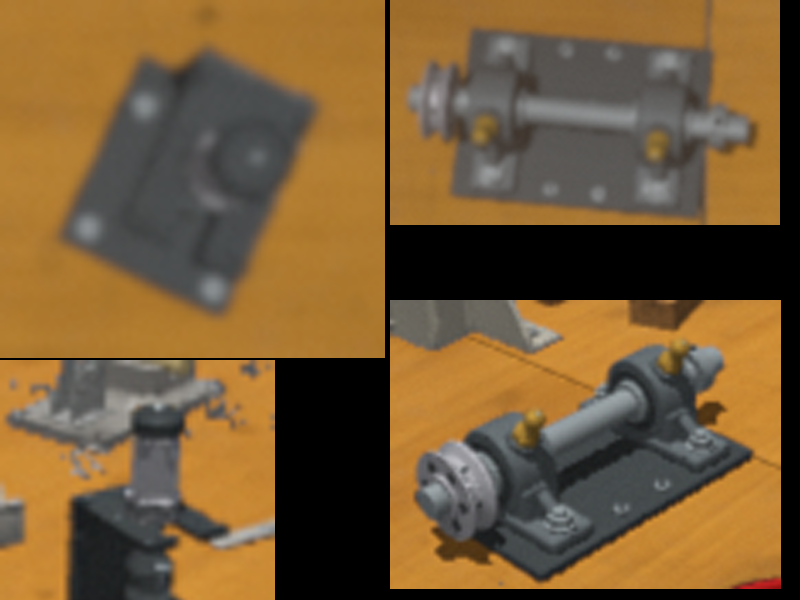

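The holder's slot opens down-left in the top view and its rear points up-right, with the cap at about (436,223). The brass balls are at about (246,193) and (304,199) in the top view, and (267,244) and (310,223) in the scene view.

```bash
cat > h.py <<'E'
import numpy as np,cv2
from scipy.spatial.transform import Rotation as Rn
def ray(s,p):
    E=s["extrinsics"];d=E[:3,:3]@[(p[0]-s["cx"])/s["fx"],(p[1]-s["cy"])/s["fy"],1];return E[:3,3],d/np.linalg.norm(d)
def onz(s,p,z):
    o,d=ray(s,p);return o+d*(z-o[2])/d[2]
def tri(s1,p1,s2,p2):
    (a,u),(b,v)=ray(s1,p1),ray(s2,p2);t=np.linalg.lstsq(np.c_[u,-v],b-a,rcond=None)[0]
    P,Q=a+t[0]*u,b+t[1]*v;return (P+Q)/2,np.linalg.norm(P-Q)
def yaw(v):return np.degrees(np.arctan2(v[1],v[0]))
E
python3 - <<'E'
from h import *
np.set_printoptions(precision=1,suppress=True)
T=dict(np.load("top0.npz"));S=dict(np.load("scene0.npz"))
for s,box,n in((T,(215,345,150,225),"top"),(S,(225,340,210,295),"scene")):
    x0,x1,y0,y1=box;h=cv2.cvtColor(s["img"],cv2.COLOR_RGB2HSV)[y0:y1,x0:x1]
    wood=None
    m=cv2.inRange(h,(12,120,60),(30,255,255))
    k,l,st,c=cv2.connectedComponentsWithStats(m)
    for i in range(1,k):
        if 8<st[i,4]<250:
            ys,xs=np.where(l==i);print(n,st[i]+[x0,y0,0,0,0],c[i]+[x0,y0])
print("ballL",tri(T,(246.3,193.3),S,(267.1,243.8)),onz(T,(246.3,193.3),106),onz(S,(267.1,243.8),106))
print("ballR",tri(T,(303.7,199.3),S,(310.3,223.2)),onz(T,(303.7,199.3),106),onz(S,(310.3,223.2),106))
# unit plate & holder plate corners
f=lambda x,y,ox,oy,k,X,Y:((x-ox)/k+X,(y-oy)/k+Y)
U=[onz(T,f(x,y,390,0,3,215,150),10) for x,y in((474,30),(711,50),(697,216),(453,194))]
print("unit",np.array(U),np.mean(U,0),[yaw(b-a) for a,b in zip(U,U[1:]+U[:1])])
H=[onz(T,f(x,y,0,0,5.5,390,195),8) for x,y in((145,58),(60,237),(220,312))]
print("holder",np.array(H),yaw(H[0]-H[1]),np.linalg.norm(H[0]-H[1]),yaw(H[1]-H[2]),np.linalg.norm(H[1]-H[2]))
ct=f(255,152,0,0,5.5,390,195);cs=f(160,408,0,360,5,360,165)
print("cap",ct,cs,onz(T,ct,162),tri(T,ct,S,cs))
E
```

```text
top [243 189   8   9  49] [246.1 192.7]
top [301 194   7   9  46] [303.7 197.9]
ballL (array([580.6, 150.4, 106.2]), np.float64(0.9689073017743052)) [580.3 150.1 106. ] [581.4 150.3 106. ]
ballR (array([567.9,   1.9, 107. ]), np.float64(0.45614612243324626)) [568.3   2.1 106. ] [569.    0.3 106. ]
unit [[691.6 180.4  10. ]
 [677.7 -42.6  10. ]
 [521.3 -33.5  10. ]
 [536.2 191.4  10. ]] [606.7  73.9  10. ] [np.float64(-93.557093433331), np.float64(176.65805413513087), np.float64(86.22131193429118), np.float64(-4.071825723637061)]
holder [[ 574.  -306.8    8. ]
 [ 482.9 -263.5    8. ]
 [ 447.7 -342.5    8. ]] -25.431707944766483 100.94439514747323 66.00499783292382 86.51332063831562
cap (436.3636363636364, 222.63636363636363) (392.0, 174.6) [ 509.9 -323.   162. ] (array([ 509.7, -322.9,  162.8]), np.float64(0.35911111918649985))
```

Both views agree to about 1 mm. I have the gun's cap at (510,-323,162), holder yaw about -24.7, the left ball at (580.5,150.3,106) and unit yaw about -4. I'll write a small planner helper and approach with tool yaw 35.3, so the pads close on a pair of flats.

```bash
cat >> h.py <<'E'
def plan(pos,rpy,n):
    from bench import sense
    s=sense();p=s["tool_pos"];R=Rn.from_euler("xyz",s["tcp_rot"],degrees=True)
    G=rpy if isinstance(rpy,Rn) else Rn.from_euler("xyz",rpy,degrees=True)
    rv=(R.inv()*G).as_rotvec(degrees=True)
    out=[]
    for i in range(n):
        Ri=R*Rn.from_rotvec(rv*i/n,degrees=True)
        out.append(" ".join(f"{v:.3f}" for v in np.r_[Ri.inv().apply((np.array(pos)-p)/n)/100,rv/n/60]))
    print("mm/row %.1f deg/row %.1f"%(np.linalg.norm(np.array(pos)-p)/n,np.linalg.norm(rv)/n));print("; ".join(out))
E
python3 -c "
from h import *
plan([510,-323,403],[180,0,35.3],10)"
```

```text
mm/row 35.8 deg/row 1.2
0.343 -0.103 0.001 -0.000 -0.000 -0.020; 0.345 -0.095 0.001 -0.000 -0.000 -0.020; 0.347 -0.088 0.001 -0.000 -0.000 -0.020; 0.348 -0.081 0.001 -0.000 -0.000 -0.020; 0.350 -0.073 0.001 -0.000 -0.000 -0.020; 0.352 -0.066 0.001 -0.000 -0.000 -0.020; 0.353 -0.058 0.001 -0.000 -0.000 -0.020; 0.354 -0.051 0.001 -0.000 -0.000 -0.020; 0.355 -0.043 0.001 -0.000 -0.000 -0.020; 0.356 -0.035 0.001 -0.000 -0.000 -0.020
```

```bash
python3 -m jog '0.343 -0.103 0 0 0 -0.02 -1; 0.345 -0.095 0 0 0 -0.02 -1; 0.347 -0.088 0 0 0 -0.02 -1; 0.348 -0.081 0 0 0 -0.02 -1; 0.35 -0.073 0 0 0 -0.02 -1'
python3 -m jog '0.352 -0.066 0 0 0 -0.02 -1; 0.353 -0.058 0 0 0 -0.02 -1; 0.354 -0.051 0 0 0 -0.02 -1; 0.355 -0.043 0 0 0 -0.02 -1; 0.356 -0.035 0 0 0 -0.02 -1'
python3 -m jog '0 0 0 0 0 0 -1'
python3 -c "
from h import *
plan([510,-323,283],[180,0,35.3],4)"
```

```text
time: 0.72
tool_pos: [373.5, -436.7, 404.2]
tcp_rot: [-179.9, 0.0, 29.1]
ft_force: [0.1, -0.1, -0.6]
finger_gap: 85.8
grip_force: 0.0
time: 1.35
tool_pos: [511.3, -322.7, 404.1]
tcp_rot: [-180.0, 0.0, 35.1]
ft_force: [0.6, -0.5, -0.3]
finger_gap: 85.2
grip_force: 0.0
time: 1.48
tool_pos: [512.0, -321.8, 404.0]
tcp_rot: [-179.9, -0.0, 35.3]
ft_force: [-0.0, -0.4, 0.0]
finger_gap: 85.4
grip_force: 0.0
mm/row 30.3 deg/row 0.0
-0.006 -0.000 0.302 -0.000 -0.000 -0.000; -0.006 -0.000 0.302 -0.000 -0.000 -0.000; -0.006 -0.000 0.302 -0.000 -0.000 -0.000; -0.006 -0.000 0.302 -0.000 -0.000 -0.000
```

```bash
python3 -m jog '-0.006 0 0.3 0 0 0 -1; -0.006 0 0.3 0 0 0 -1; -0.006 0 0.3 0 0 0 -1; -0.006 0 0.3 0 0 0 -1; 0 0 0 0 0 0 -1'
python3 -m jog '0 0 0 0 0 0 0; 0 0 0 0 0 0 0; 0 0 0 0 0 0 0.1; 0 0 0 0 0 0 0.1' 30
python3 - <<'E'
from h import *;from bench import *
s=snapshot("scene");cv2.imwrite("pics/grip.png",cv2.resize(s["img"][100:260,330:480,::-1],None,fx=3.7,fy=3.7,interpolation=2))
E
```

```text
time: 2.1
tool_pos: [506.9, -324.7, 281.3]
tcp_rot: [-179.6, 0.1, 35.0]
ft_force: [0.5, -0.4, 0.3]
finger_gap: 85.5
grip_force: 0.0
time: 2.6
tool_pos: [508.8, -325.1, 285.4]
tcp_rot: [179.9, -0.0, 35.1]
ft_force: [-0.5, -0.2, 0.6]
finger_gap: 38.6
grip_force: 0.0
```

View pics/grip.png

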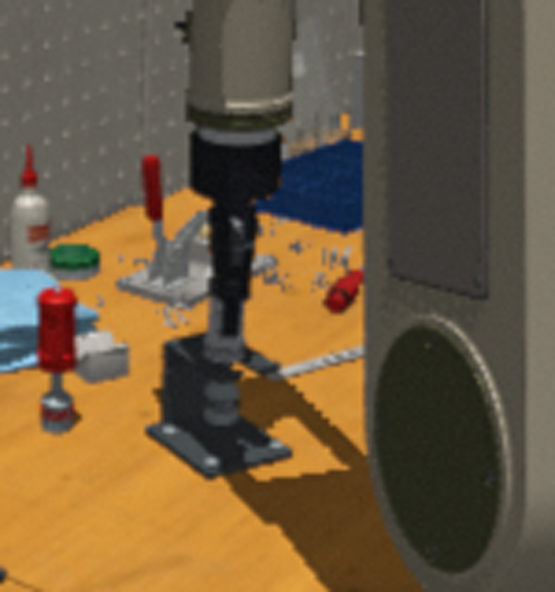

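The picture shows the open fingers straddling the gun's barrel in the holder. At image (225,340) the gun is still upright. I'll close.

```bash
python3 -m jog '0 0 0.02 0 0 0 0.2; 0 0 0 0 0 0 0.3; 0 0 0 0 0 0 0.5; 0 0 0 0 0 0 1; 0 0 0 0 0 0 1' 30
python3 -m jog '0 0 0 0 0 0 1; 0 0 0 0 0 0 1; 0 0 0 0 0 0 1; 0 0 0 0 0 0 1' 80
python3 -c "
from bench import sense
s=sense();print(s['wrist_torque'],s['tool_pos'],s['tcp_rot'])"
```

```text
time: 3.28
tool_pos: [508.8, -325.0, 283.4]
tcp_rot: [180.0, -0.0, 35.1]
ft_force: [-1.7, 1.1, 6.4]
finger_gap: 33.4
grip_force: 29.6
time: 3.78
tool_pos: [508.9, -325.0, 283.7]
tcp_rot: [180.0, -0.0, 35.1]
ft_force: [-1.9, 1.4, 8.2]
finger_gap: 32.1
grip_force: 78.7
[0.4190513  0.41735416 0.01236497] [ 508.85704375 -324.9840483   283.6538322 ] [ 1.79958529e+02 -1.94777971e-02  3.50869467e+01]
```

Gap reads 32.1 rather than 30, so the flats may not be fully seated. I'll try a few degrees of yaw.

```bash
python3 -m jog '0 0 0 0 0 0 1; 0 0 0 0 0 0 1' 40
python3 -m jog '0 0 0 0 0 0.07 1; 0 0 0 0 0 0 1'
python3 -m jog '0 0 0 0 0 -0.14 1; 0 0 0 0 0 0 1'
python3 -m jog '0 0 0 0 0 0.07 1; 0 0 0 0 0 0 1' 100
```

```text
time: 4.03
tool_pos: [508.9, -325.0, 283.7]
tcp_rot: [180.0, -0.0, 35.1]
ft_force: [-2.2, 3.3, 7.3]
finger_gap: 32.2
grip_force: 78.7
time: 4.28
tool_pos: [509.0, -325.1, 283.7]
tcp_rot: [179.9, -0.0, 30.8]
ft_force: [-0.5, -0.1, 6.4]
finger_gap: 31.9
grip_force: 78.6
time: 4.53
tool_pos: [509.0, -325.2, 283.6]
tcp_rot: [179.9, -0.0, 39.3]
ft_force: [0.2, 0.1, 5.6]
finger_gap: 32.3
grip_force: 78.7
time: 4.78
tool_pos: [509.0, -325.3, 283.7]
tcp_rot: [179.9, -0.0, 34.9]
ft_force: [-0.5, -0.4, 5.7]
finger_gap: 31.2
grip_force: 98.6
```

```bash
python3 -m jog '0 0 -0.045 0 0 0 1; 0 0 -0.045 0 0 0 1; 0 0 0 0 0 0 1' 110
python3 -c "
from h import *
plan(np.array([509,-325.3,292.7])+95*np.array([-.908,.418,0]),[180,0,34.9],5)"
```

```text
time: 5.15
tool_pos: [508.6, -325.0, 291.7]
tcp_rot: [-180.0, 0.0, 35.1]
ft_force: [0.0, -0.8, -3.2]
finger_gap: 31.3
grip_force: 109.5
mm/row 18.9 deg/row 0.0
-0.095 -0.163 -0.002 -0.000 0.000 0.001; -0.095 -0.163 -0.002 -0.000 0.000 0.001; -0.096 -0.163 -0.002 -0.000 0.000 0.001; -0.096 -0.163 -0.002 -0.000 0.000 0.001; -0.096 -0.163 -0.002 -0.000 0.000 0.001
```

```bash
python3 -m jog '-0.048 -0.082 0 0 0 0 1; -0.048 -0.082 0 0 0 0 1; -0.048 -0.082 0 0 0 0 1; 0 0 0 0 0 0 1'
```

```text
time: 5.65
tool_pos: [482.0, -312.8, 291.6]
tcp_rot: [-180.0, 0.0, 35.1]
ft_force: [0.6, 0.2, -2.5]
finger_gap: 31.5
grip_force: 109.9
```

```bash
python3 -m jog '-0.048 -0.082 0 0 0 0 1; -0.048 -0.082 0 0 0 0 1; -0.048 -0.082 0 0 0 0 1; -0.048 -0.082 0 0 0 0 1; -0.048 -0.082 0 0 0 0 1'
python3 -m jog '-0.048 -0.082 0 0 0 0 1; -0.048 -0.082 0 0 0 0 1; 0 0 -0.2 0 0 0 1; 0 0 -0.4 0 0 0 1; 0 0 -0.4 0 0 0 1'
python3 -m jog '0 0 -0.4 0 0 0 1; 0 0 0 0 0 0 1'
python3 - <<'E'
from h import *
from bench import *
s=snapshot("scene");cv2.imwrite("pics/lift.png",cv2.resize(s["img"][40:290,230:550,::-1],None,fx=2.4,fy=2.4,interpolation=2))
S=sense();print(S["joint_pos"])
# final orientation: tool z = -nipple axis; yaw choices
n=np.array([-np.sin(np.radians(35))*np.cos(np.radians(4)),np.sin(np.radians(35))*np.sin(np.radians(4)),np.cos(np.radians(35))])
b=np.array([580.5,150.3,106])
R0=Rn.from_euler("xyz",S["tcp_rot"],degrees=True)
for roll in (35,55,80,95):
    # tool-down yaw 'roll', then tilt about horizontal axis taking -z to -n
    Rd=Rn.from_euler("xyz",[180,0,roll],degrees=True)
    a=np.cross([0,0,1],n);a/=np.linalg.norm(a)
    G=Rn.from_rotvec(a*np.radians(35))*Rd
    print(roll,G.as_euler("xyz",degrees=True),G.apply([0,0,1]),-n,"TCP seat",b+n*(62-13.2+38+155),"pre",b+n*(62+38+155+50))
E
```

```text
time: 6.28
tool_pos: [438.9, -293.1, 291.7]
tcp_rot: [180.0, -0.0, 35.1]
ft_force: [0.2, -0.1, -4.0]
finger_gap: 31.1
grip_force: 110.0
time: 6.9
tool_pos: [421.7, -285.2, 392.5]
tcp_rot: [-180.0, 0.0, 35.1]
ft_force: [0.3, 0.1, -3.5]
finger_gap: 31.2
grip_force: 110.1
time: 7.15
tool_pos: [422.7, -285.9, 436.0]
tcp_rot: [179.6, -0.1, 35.1]
ft_force: [0.2, -0.3, -3.5]
finger_gap: 31.7
grip_force: 110.4
[-3.98355806e+01 -7.32498060e+00  9.71212899e+01  4.56970402e-04
  9.00014145e+01  1.50879658e+01]
35 [156.21907714 -26.47150066  40.67049561] [ 0.57217923 -0.04001067 -0.81915204] [ 0.57217923 -0.04001067 -0.81915204] TCP seat [442.14706147 159.97457991 304.07096431] pre [405.98533394 162.50325423 355.84137351]
55 [149.02802874 -17.1823465   59.79376384] [ 0.57217923 -0.04001067 -0.81915204] [ 0.57217923 -0.04001067 -0.81915204] TCP seat [442.14706147 159.97457991 304.07096431] pre [405.98533394 162.50325423 355.84137351]
80 [145.14773766  -3.43723345  81.07917729] [ 0.57217923 -0.04001067 -0.81915204] [ 0.57217923 -0.04001067 -0.81915204] TCP seat [442.14706147 159.97457991 304.07096431] pre [405.98533394 162.50325423 355.84137351]
95 [145.33277662   5.14790888  93.39231517] [ 0.57217923 -0.04001067 -0.81915204] [ 0.57217923 -0.04001067 -0.81915204] TCP seat [442.14706147 159.97457991 304.07096431] pre [405.98533394 162.50325423 355.84137351]
```

View pics/lift.png

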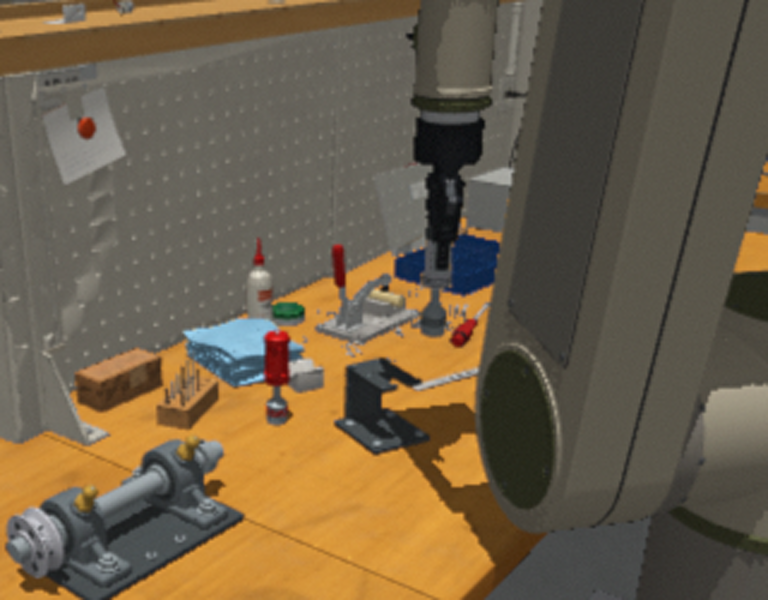

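The gun hangs straight in the gripper at crop (437,262), with its coupler at (432,322), and the holder is empty. Next I'll transfer to a tilted pose about 90 mm off the ball along its axis.

```bash
cat >> h.py <<'E'
def nip(u=-4.,t=35.,psi=80.):
    u,t=np.radians([u,t]);n=np.array([-np.sin(t)*np.cos(u),-np.sin(t)*np.sin(u),np.cos(t)])
    a=np.cross([0,0,1],n);a/=np.linalg.norm(a)
    return n,Rn.from_rotvec(a*t)*Rn.from_euler("xyz",[180,0,psi],degrees=True)
B=np.array([580.5,150.3,106])
E
python3 -c "
from h import *
n,G=nip();plan(B+n*345,G,15)"
```

```text
mm/row 30.2 deg/row 3.8
0.151 -0.260 0.029 -0.035 0.019 -0.048; 0.163 -0.253 0.023 -0.035 0.019 -0.048; 0.176 -0.246 0.017 -0.035 0.019 -0.048; 0.188 -0.237 0.012 -0.035 0.019 -0.048; 0.199 -0.228 0.007 -0.035 0.019 -0.048; 0.210 -0.217 0.003 -0.035 0.019 -0.048; 0.221 -0.207 -0.000 -0.035 0.019 -0.048; 0.231 -0.195 -0.003 -0.035 0.019 -0.048; 0.241 -0.183 -0.005 -0.035 0.019 -0.048; 0.250 -0.170 -0.007 -0.035 0.019 -0.048; 0.258 -0.157 -0.008 -0.035 0.019 -0.048; 0.266 -0.144 -0.008 -0.035 0.019 -0.048; 0.273 -0.130 -0.008 -0.035 0.019 -0.048; 0.279 -0.115 -0.007 -0.035 0.019 -0.048; 0.285 -0.101 -0.005 -0.035 0.019 -0.048
```

```bash
python3 -m jog '0.151 -0.26 0.029 -0.035 0.019 -0.048 1; 0.163 -0.253 0.023 -0.035 0.019 -0.048 1; 0.176 -0.246 0.017 -0.035 0.019 -0.048 1; 0.188 -0.237 0.012 -0.035 0.019 -0.048 1; 0.199 -0.228 0.007 -0.035 0.019 -0.048 1'
python3 -m jog '0.21 -0.217 0.003 -0.035 0.019 -0.048 1; 0.221 -0.207 0 -0.035 0.019 -0.048 1; 0.231 -0.195 -0.003 -0.035 0.019 -0.048 1; 0.241 -0.183 -0.005 -0.035 0.019 -0.048 1; 0.25 -0.17 -0.007 -0.035 0.019 -0.048 1'
python3 -m jog '0.258 -0.157 -0.008 -0.035 0.019 -0.048 1; 0.266 -0.144 -0.008 -0.035 0.019 -0.048 1; 0.273 -0.13 -0.008 -0.035 0.019 -0.048 1; 0.279 -0.115 -0.007 -0.035 0.019 -0.048 1; 0.285 -0.101 -0.005 -0.035 0.019 -0.048 1'
python3 -m jog '0 0 0 0 0 0 1; 0 0 0 0 0 0 1'
python3 - <<'E'
from h import *
from bench import *
n,G=nip();plan(B+n*290,G,4)
C=np.zeros((600,800,3),np.uint8)
for i,(nm,(x0,x1,y0,y1),k) in enumerate((("scene",(220,353,150,300),3),("top",(210,330,150,290),3.3))):
    s=snapshot(nm);np.savez(nm+"1.npz",**s)
    im=cv2.resize(s["img"][y0:y1,x0:x1,::-1],None,fx=k,fy=k,interpolation=2)
    C[:im.shape[0],i*400:i*400+im.shape[1]]=im[:, :400]
cv2.imwrite("pics/pre.png",C)
E
```

```text
time: 7.82
tool_pos: [408.5, -134.3, 414.3]
tcp_rot: [169.0, -4.3, 50.0]
ft_force: [-0.1, -0.3, -3.8]
finger_gap: 31.3
grip_force: 110.8
time: 8.45
tool_pos: [395.7, 15.4, 399.6]
tcp_rot: [157.1, -5.4, 65.5]
ft_force: [-0.1, 0.0, -4.0]
finger_gap: 31.5
grip_force: 110.8
time: 9.07
tool_pos: [382.9, 165.1, 384.9]
tcp_rot: [145.3, -3.4, 80.9]
ft_force: [-0.5, -0.3, -3.3]
finger_gap: 31.5
grip_force: 110.9
time: 9.32
tool_pos: [383.4, 164.1, 386.1]
tcp_rot: [145.4, -3.4, 80.8]
ft_force: [0.2, -0.1, -3.8]
finger_gap: 31.2
grip_force: 110.9
mm/row 13.2 deg/row 0.1
0.001 0.003 0.132 -0.001 0.001 -0.001; 0.001 0.003 0.132 -0.001 0.001 -0.001; 0.000 0.003 0.132 -0.001 0.001 -0.001; 0.000 0.003 0.132 -0.001 0.001 -0.001
```

View pics/pre.png

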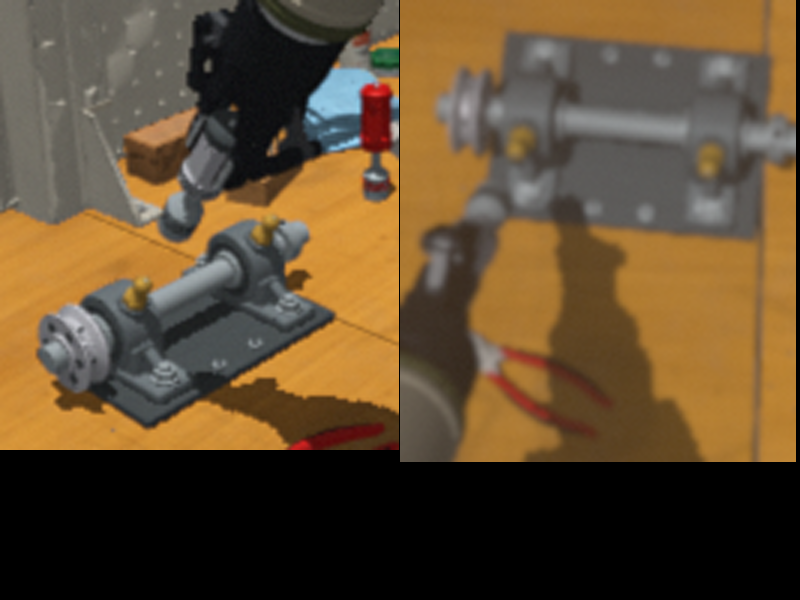

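The scene crop shows the gun gripped and tilted, barrel at (207,157) and coupler at (180,215), with the left ball at (140,287). In the top crop the coupler is at (487,200) and the ball at (521,140). I'll project the expected gun axis into both images to check the gun's tilt in the grip.

Run:
```python
from h import *
from bench import *
np.set_printoptions(precision=1,suppress=True)
S=sense();p=S["tool_pos"];z=Rn.from_euler("xyz",S["tcp_rot"],degrees=True).apply([0,0,1])
C=np.zeros((600,800,3),np.uint8)
def proj(s,P):
    E=s["extrinsics"];c=E[:3,:3].T@(P-E[:3,3]);return np.array([s["fx"]*c[0]/c[2]+s["cx"],s["fy"]*c[1]/c[2]+s["cy"]])
for i,(nm,(x0,y0,w,h)) in enumerate((("scene",(260,175,50,75)),("top",(210,185,50,75)))):
    s=dict(np.load(nm+"1.npz"));k=8
    im=np.ascontiguousarray(cv2.resize(s["img"][y0:y0+h,x0:x0+w,::-1],None,fx=k,fy=k,interpolation=2))
    for L in (135,151,193,219,255,345):
        q=proj(s,p+L*z);print(nm,L,q)
        cv2.drawMarker(im,tuple(int(v) for v in ((q-[x0,y0]+.5)*k)),(0,0,255) if L!=255 else (0,255,0),0,8,1)
    C[:600,i*400:i*400+400]=im
cv2.imwrite("pics/ax.png",C)
```

```text
scene 135 [296.7 194.1]
scene 151 [294.2 198.5]
scene 193 [287.8 209.6]
scene 219 [284.  216.1]
scene 255 [279.1 224.7]
scene 345 [267.8 244.4]
top 135 [227.3 234. ]
top 151 [229.1 230.4]
top 193 [233.4 221.3]
top 219 [236. 216.]
top 255 [239.3 209.1]
top 345 [246.8 193.3]
```

View pics/ax.png

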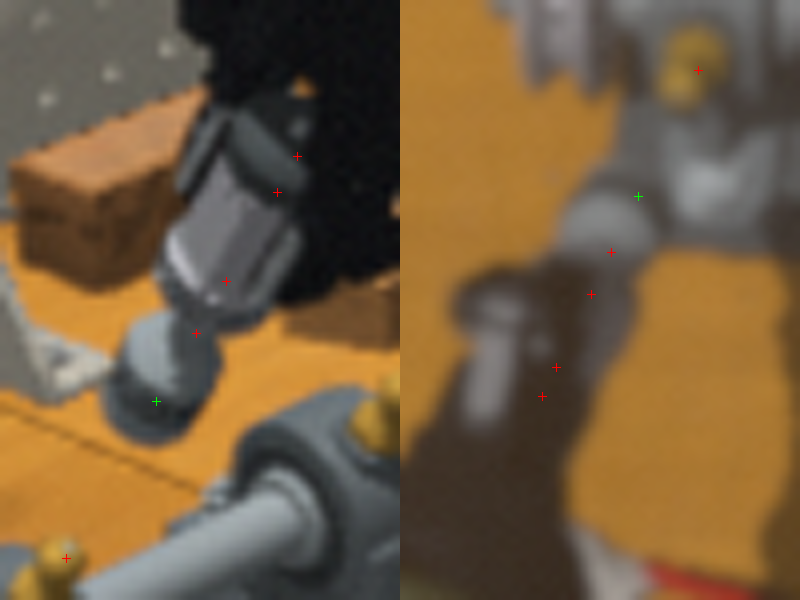

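In both views the gun looks slightly turned in the grip, with the coupler a few mm off the predicted axis. I'll measure its edges from colour profiles taken across the predicted axis.

Run:
```python
from h import *
from bench import *
S=sense();p=S["tool_pos"];z=Rn.from_euler("xyz",S["tcp_rot"],degrees=True).apply([0,0,1])
def proj(s,P):
    E=s["extrinsics"];c=E[:3,:3].T@(P-E[:3,3]);return np.array([s["fx"]*c[0]/c[2]+s["cx"],s["fy"]*c[1]/c[2]+s["cy"]]),c[2]
for nm in("scene","top"):
    s=dict(np.load(nm+"1.npz"));im=s["img"].astype(np.float32)
    for L in (122,128,155,165,180,190,240,247,253):
        a,d=proj(s,p+L*z);b,_=proj(s,p+(L-30)*z);t=(a-b)/np.linalg.norm(a-b);pe=np.array([-t[1],t[0]])
        if pe[0]<0:pe=-pe
        o=np.arange(-30,31,2.);q=(a+np.outer(o*s["fx"]/d,pe)).astype(np.float32)
        v=cv2.remap(im,q[None,:,0].copy(),q[None,:,1].copy(),1)[0]
        print(nm,L,"R-B:",*["%d"%x for x in v[:,0]-v[:,2]]);print("      G:",*["%d"%x for x in v[:,1]])
```

```text
scene 122 R-B: -1 -4 -4 -3 -3 -2 -2 -2 -3 -2 -4 -3 -2 -3 -4 -3 -2 -2 -3 -3 -3 -2 -2 -2 -2 -3 -2 -3 6 40 84
      G: 27 19 20 15 15 16 23 30 33 34 34 34 40 54 49 26 17 16 14 13 14 15 17 18 16 15 15 15 26 65 110
scene 128 R-B: 16 6 -1 -3 -2 -2 -4 -4 -3 -3 -2 -1 -3 -4 -3 -2 0 -1 -1 -2 -3 -2 -2 -2 -2 -4 -2 -4 0 17 39
      G: 43 30 21 20 16 30 39 41 36 36 34 33 44 59 54 29 18 16 17 16 14 14 14 14 16 15 16 12 19 55 104
scene 155 R-B: 81 40 3 -4 -2 -1 -2 -3 -3 -3 -3 -2 -2 -3 -2 -3 -2 -2 -3 -4 -4 -4 -4 -3 -3 -2 -2 -1 -2 -2 -3
      G: 112 77 74 89 54 45 81 106 100 78 58 51 50 43 39 40 43 44 38 29 25 21 20 18 17 15 15 17 15 16 14
scene 165 R-B: 67 48 20 1 -3 -2 -3 -3 -4 -4 -3 -3 -3 -3 -2 -3 -3 -2 -2 -3 -3 -3 -3 -2 -1 -2 -4 -3 0 5 7
      G: 76 65 81 85 58 41 82 110 116 114 115 116 103 89 83 83 83 73 62 73 84 62 34 17 15 15 15 16 17 19 20
scene 180 R-B: 41 41 45 43 34 17 2 -2 -3 -3 -3 -2 -2 -3 -2 -3 -4 -2 -1 -2 -3 -3 -2 -3 -2 -2 2 14 35 56 65
      G: 48 49 49 46 51 76 106 116 116 116 116 116 107 92 83 82 82 71 58 82 88 70 39 18 14 15 20 29 48 67 76
scene 190 R-B: 38 41 47 49 32 7 -5 -5 -6 -4
[... 2192 characters left out ...]
59 63 69 73 75 77 81 90 102 113 118 121 120 120 120 120
top 240 R-B: 119 114 108 107 107 94 66 31 12 3 0 0 0 0 0 0 1 2 2 5 8 11 19 26 35 50 63 75 88 97 101
      G: 122 121 120 119 117 112 105 103 109 119 127 130 131 130 126 122 118 111 104 93 83 80 82 87 91 96 100 106 109 111 112
top 247 R-B: 118 112 107 107 108 103 75 45 19 5 3 2 2 2 2 2 3 6 6 8 10 9 7 7 7 10 16 21 31 39 45
      G: 120 119 119 118 118 115 107 99 94 99 106 111 112 114 112 107 102 93 83 76 72 74 81 87 90 90 91 91 93 93 93
top 253 R-B: 120 117 116 116 114 101 77 46 22 11 7 6 6 5 6 6 8 9 10 10 8 6 3 2 2 3 5 6 7 10 12
      G: 121 119 119 119 119 117 111 103 93 88 88 88 91 92 89 86 81 76 73 71 77 86 92 98 100 96 94 91 90 89 87
```

Offsets are nearly constant along the gun, so it's a parallel shift (about 2 mm along tool x, 1.6 mm along tool y) with tilt of 1° or less. Before going on I'll refine the ball centre with the same kind of edge profile.

Run:
```python
from h import *
for nm,c,ds in(("top",(246.3,193.0),((1,.05),(-.05,1))),("scene",(267,243.6),((.9,.44),(.42,-.9),(1,0),(0,1)))):
    s=dict(np.load(nm+"0.npz"));im=s["img"].astype(np.float32)
    x,y=map(round,c);print(nm,x-7,y-8);print((im[y-8:y+9,x-7:x+8,0]-im[y-8:y+9,x-7:x+8,2]).astype(int))
```

```text
top 239 185
[[ 1  0  2  1  2  2  2  2  2  2  2  0  0  1  1]
 [ 2  3  2  2  4  4  5  7  8  6  4  3  1  1  2]
 [ 4  4  4  4  7 12 15 20 19 15  9  7  3  3  3]
 [ 7  6  5  8 15 27 39 46 44 36 22 13  7  4  3]
 [11  7  8 14 31 53 69 75 71 61 43 26 14  7  4]
 [14  9 10 22 46 70 84 88 84 77 59 38 18  8  6]
 [17 11 14 27 53 75 84 84 81 78 66 45 23 10  7]
 [19 12 15 31 57 77 81 77 73 69 64 48 26 11  7]
 [17 13 18 39 67 83 84 77 68 61 57 44 25 11  7]
 [20 16 25 50 78 91 92 81 67 54 47 37 21 10  7]
 [21 19 30 55 79 91 88 80 64 47 32 24 17 11  9]
 [18 16 25 48 67 73 75 69 57 37 23 18 15 11  9]
 [12 12 18 33 46 51 55 54 42 24 16 13 14 14 13]
 [ 8  9 11 17 26 34 38 35 22 14 11 14 13 14 14]
 [ 7  7  8 10 12 16 19 17 11  9  8  9 13 14 14]
 [ 7  6  6  5  6  5  6  8  7  6  7  9 13 14 12]
 [ 7  7  8  6  3  2  4  4  5  6  7  7 11 12  8]]
scene 260 236
[[134 135 135 137 139 139 142 142 141 141 140 142 140 142 144]
 [127 128 132 135 138 138 141 142 141 141 139 141 141 143 143]
 [126 127 130 133 136 138 139 140 140 139 141 139 142 142 141]
 [127 127 132 133 137 137 139 139 140 142 138 138 138 140 139]
 [130 131 133 136 139 140 139 137 139 139 137 138 138 138 139]
 [130 132 135 138 137 135 133 131 129 132 135 136 136 138 139]
 [105 103 107 117 127 121 125 117  98 110 131 137 138 137 141]
 [ 11  -1  15  42  85 116 128 107  54  79 122 135 138 139 140]
 [-14 -16 -13  -2  51 106 128 122  91  89 101 132 142 139 123]
 [-13 -13   2  31  58  95 107 107  98  83  91 128 125  98  54]
 [-12  -3  55 102  89  80  81  81  74  67  92  93  54   6 -10]
 [-11  30  98 120  93  64  57  58  56  45  40   5 -11 -13 -15]
 [ -4  64 112 115  97  65  51  53  49   2 -10 -14 -15 -12 -12]
 [  9  70 107 109  98  68  53  51  43   8 -10 -13 -12 -11 -11]
 [ 11  46  85 102  96  74  59  53  33  -2  -9 -10 -11  -9 -11]
 [ -8  11  52  96  96  79  63  51  20  -4  -9  -9 -10 -10  -9]
 [-10  -8  24  58  63  57  52  38   7  -7  -9  -9 -10  -9  -8]]
```

Run:
```python
from h import *
T=dict(np.load("top0.npz"));S=dict(np.load("scene0.npz"))
for a,b in (((245,194.4),(267.1,244.2)),((245.3,194),(267.1,244))):
    print(tri(T,a,S,b),onz(T,a,106),onz(S,b,106))
im=T["img"].astype(int);print((im[190:207,296:312,0]-im[190:207,296:312,2]))
```

```text
(array([577.41183846, 153.29403294, 107.59163436]), np.float64(0.8741690335865101)) [577.34423799 153.2652036  106.        ] [579.95752495 151.67485515 106.        ]
(array([578.40740168, 152.52365732, 107.47187446]), np.float64(0.6542893665544214)) [578.40520004 152.54894846 106.        ] [580.68423448 150.99449157 106.        ]
[[-2  0  0 -1 -1  0  1  1  1  1  1  0 -1  0  0  2]
 [ 0  1  1  0  1  2  2  4  5  4  2  1  0 -1  1  1]
 [ 2  2  1  1  2  6 10 14 15 13  8  4  2  2  1  2]
 [ 2  4  3  3  6 16 28 38 40 31 19 11  4  3  3  3]
 [ 3  3  3  7 18 36 54 67 69 59 41 24 11  5  3  5]
 [ 5  5  5 11 31 55 76 85 86 79 63 41 21  8  4  5]
 [ 4  6  5 14 37 65 82 85 85 80 73 51 25  9  5  7]
 [ 5  5  5 16 41 67 79 81 78 76 70 51 25  9  5  6]
 [ 5  5  8 19 43 69 81 80 77 70 63 45 23  8  5  7]
 [ 6  6  9 20 46 74 88 90 82 72 57 37 18  8  6  8]
 [ 6  6  8 20 48 77 89 90 85 72 53 30 13  8  7 10]
 [ 5  6  8 20 45 70 75 74 74 67 47 24 14  9  9 10]
 [ 6  7  8 15 35 54 60 57 59 53 36 20 15 12  9 12]
 [ 6  5  7  9 21 34 40 42 41 33 22 16 13 15 12 13]
 [ 5  4  5  6 10 16 23 22 20 18 13 12 12 13 12 13]
 [ 4  2  3  2  5  7  9  9  9  9 10 11 10 11 10 11]
 [ 3  1  0  1  1  2  2  3  5  7  8  8  6  6  7  8]]
```

Refined ball position is about (578,153,107.5) and unit yaw about -3.8. Next I'll move to 12 mm off the ball top, corrected for the shift in the grip.

```bash
cat >> h.py <<'E'
B=np.array([577.8,153.0,107.5])
def goal(L,off=(1.6,2.0)):
    n,G=nip(-3.8);u=np.radians(-3.8);lat=np.array([-np.sin(u),np.cos(u),0]);m=np.cross(lat,n);m*=np.sign(m[0])
    return B+n*L-off[0]*m-off[1]*lat,G
E
python3 -c "
from h import *
p,G=goal(277);print(p);plan(p,G,6)"
```

```text
[417.82832175 161.62090039 333.48739397]
mm/row 10.6 deg/row 0.1
0.000 -0.005 0.106 -0.000 0.001 -0.001; 0.000 -0.005 0.106 -0.000 0.001 -0.001; 0.000 -0.005 0.106 -0.000 0.001 -0.001; 0.000 -0.005 0.106 -0.000 0.001 -0.001; 0.000 -0.005 0.106 -0.000 0.001 -0.001; -0.000 -0.005 0.106 -0.000 0.001 -0.001
```

```bash
python3 -m jog '0 -0.005 0.106 0 0.001 -0.001 1; 0 -0.005 0.106 0 0.001 -0.001 1; 0 -0.005 0.106 0 0.001 -0.001 1; 0 -0.005 0.106 0 0.001 -0.001 1; 0 -0.005 0.106 0 0.001 -0.001 1'
python3 -m jog '0 -0.005 0.106 0 0.001 -0.001 1; 0 0 0 0 0 0 1; 0 0 0 0 0 0 1'
python3 - <<'E'
from h import *
from bench import *
p,G=goal(277);print(p,sense()["tool_pos"]);plan(p,G,1)
C=np.zeros((600,800,3),np.uint8)
for i,(nm,(x0,y0)) in enumerate((("scene",(245,195)),("top",(225,165)))):
    s=snapshot(nm);np.savez(nm+"2.npz",**s)
    C[:,i*400:i*400+400]=cv2.resize(s["img"][y0:y0+60,x0:x0+40,::-1],None,fx=10,fy=10,interpolation=2)
cv2.imwrite("pics/near.png",C)
E
```

```text
time: 10.05
tool_pos: [412.6, 162.6, 342.3]
tcp_rot: [145.2, -3.6, 81.2]
ft_force: [-0.4, 0.2, -3.9]
finger_gap: 31.7
grip_force: 110.9
time: 10.42
tool_pos: [418.0, 162.5, 334.4]
tcp_rot: [145.2, -3.6, 81.3]
ft_force: [-0.1, -0.2, -3.8]
finger_gap: 31.3
grip_force: 110.9
[417.82832175 161.62090039 333.48739397] [417.95057565 162.47923015 334.36009351]
mm/row 1.2 deg/row 0.2
-0.009 -0.005 0.007 -0.000 -0.003 0.002
```

View pics/near.png

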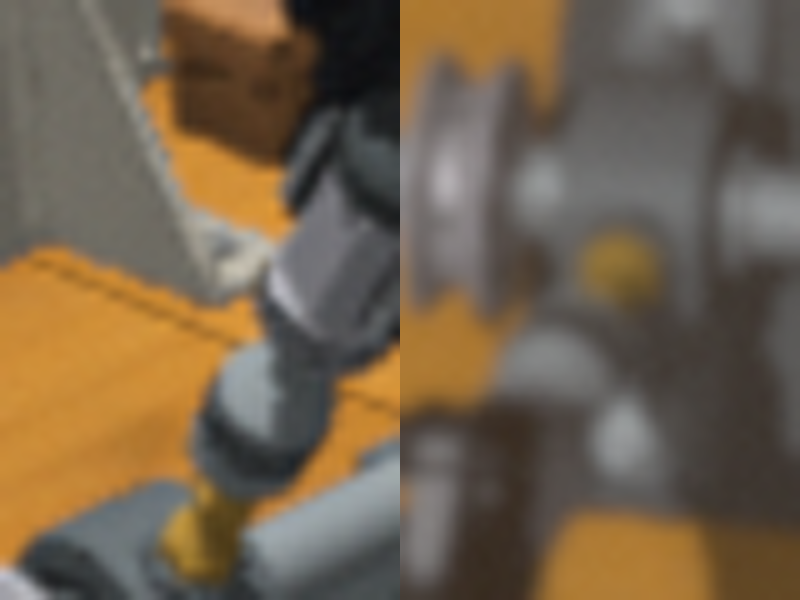

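The scene crop shows the coupler mouth at (245,465) lined up with the ball at (226,498). In the top crop the mouth is near (588,325), just short of the ball at (605,299), on the expected line. Next comes the remaining small correction, then a slow advance while watching the force.

```bash
cat > f.py <<'E'
from h import *
from bench import *
S=sense();z=Rn.from_euler("xyz",S["tcp_rot"],degrees=True).apply([0,0,1]);n,G=nip(-3.8)
p,_=goal(0);d=S["tool_pos"]-p;L=d@n;R=Rn.from_euler("xyz",S["tcp_rot"],degrees=True)
print("L %.1f"%L,"lat err tool",np.round(R.inv().apply(d-L*n),1),"F tool",np.round(R.inv().apply(S["ft_force"]-[0,0,-3.9]),1),"T tool",np.round(R.inv().apply(S["wrist_torque"]),2),"ang",round(np.degrees((R.inv()*G).magnitude()),2))
E
python3 -m jog '-0.009 -0.005 0.02 0 -0.003 0.002 1; 0 0 0.03 0 0 0 1; 0 0 0.03 0 0 0 1; 0 0 0.02 0 0 0 1; 0 0 0 0 0 0 1'; python3 f.py
python3 -m jog '0 0 0.02 0 0 0 1; 0 0 0.02 0 0 0 1; 0 0 0 0 0 0 1'; python3 f.py
```

```text
time: 11.15
tool_pos: [423.1, 161.2, 325.3]
tcp_rot: [145.2, -3.5, 81.1]
ft_force: [-0.4, -0.7, -3.2]
finger_gap: 31.5
grip_force: 110.9
L 267.3 lat err tool [-0.1 -0.4  0. ] F tool [-0.7  0.2 -0.8] T tool [ 0.65 -0.05 -0.06] ang 0.05
time: 11.52
tool_pos: [425.4, 161.1, 322.1]
tcp_rot: [145.2, -3.5, 81.1]
ft_force: [0.6, -0.2, -3.6]
finger_gap: 31.8
grip_force: 110.9
L 263.4 lat err tool [-0.1 -0.3  0. ] F tool [-0.1  0.7  0.1] T tool [ 0.7  -0.05 -0.04] ang 0.04
```

```bash
python3 -m jog '0 0 0.02 0 0 0 1; 0 0 0.02 0 0 0 1; 0 0 0 0 0 0 1'; python3 f.py
python3 -m jog '0 0 0.02 0 0 0 1; 0 0 0 0 0 0 1'; python3 f.py
```

```text
time: 11.9
tool_pos: [427.6, 160.9, 318.8]
tcp_rot: [145.2, -3.5, 81.1]
ft_force: [-0.0, 0.8, -3.9]
finger_gap: 31.7
grip_force: 110.9
L 259.4 lat err tool [-0.1 -0.3  0. ] F tool [ 0.8 -0.1 -0.1] T tool [ 0.67 -0.07 -0.01] ang 0.04
time: 12.15
tool_pos: [428.8, 160.8, 317.2]
tcp_rot: [145.2, -3.5, 81.1]
ft_force: [-0.1, 0.2, -4.1]
finger_gap: 31.6
grip_force: 110.9
L 257.4 lat err tool [-0.1 -0.3  0. ] F tool [ 0.2 -0.2  0.1] T tool [ 0.64 -0.16  0.  ] ang 0.04
```

```bash
for i in 1; do python3 -m jog '0 0 0.02 0 0 0 1; 0 0 0 0 0 0 1'; python3 f.py; python3 -m jog '0 0 0.02 0 0 0 1; 0 0 0 0 0 0 1'; python3 f.py; done
```

```text
time: 12.4
tool_pos: [429.8, 160.6, 315.6]
tcp_rot: [145.2, -3.5, 81.1]
ft_force: [-2.8, -2.4, -1.8]
finger_gap: 31.5
grip_force: 111.3
L 255.4 lat err tool [-0.2 -0.4  0. ] F tool [-2.7 -0.7 -3.2] T tool [ 0.99 -0.62  0.02] ang 0.07
time: 12.65
tool_pos: [431.0, 160.7, 314.5]
tcp_rot: [145.2, -3.5, 81.1]
ft_force: [-9.4, -2.2, 4.0]
finger_gap: 31.6
grip_force: 111.7
L 253.8 lat err tool [-0. -0.  0.] F tool [ -3.2  -2.7 -11.8] T tool [ 1.48 -0.67 -0.  ] ang 0.03
```

```bash
python3 -m jog '-0.01 -0.008 0.01 0 0 0 1; 0 0 0 0 0 0 1'; python3 f.py; python3 -m jog '0 0 0.02 0 0 0 1; 0 0 0 0 0 0 1'; python3 f.py
```

```text
time: 12.9
tool_pos: [431.1, 160.0, 313.6]
tcp_rot: [145.1, -3.6, 81.1]
ft_force: [-3.5, -0.1, 1.4]
finger_gap: 31.3
grip_force: 111.2
L 253.0 lat err tool [-0.8 -0.4 -0. ] F tool [-0.3  0.2 -6.3] T tool [ 0.69 -0.15 -0.  ] ang 0.08
time: 13.15
tool_pos: [432.2, 159.8, 311.4]
tcp_rot: [145.1, -3.6, 81.1]
ft_force: [0.1, -0.8, -2.2]
finger_gap: 31.4
grip_force: 111.0
L 250.6 lat err tool [-0.9 -0.7 -0. ] F tool [-0.7  1.2 -1.3] T tool [ 0.39 -0.02 -0.01] ang 0.05
```

```bash
python3 -m jog '0 0 0.02 0 0 0 1; 0 0 0.01 0 0 0 1; 0 0 0 0 0 0 1'; python3 f.py; python3 -m jog '0 0 0.02 0 0 0 1; 0 0 0 0 0 0 1'; python3 f.py
```

```text
time: 13.52
tool_pos: [433.7, 159.5, 308.3]
tcp_rot: [145.2, -3.5, 81.1]
ft_force: [4.0, 0.2, -6.3]
finger_gap: 31.4
grip_force: 110.6
L 247.2 lat err tool [-1.2 -1.2  0. ] F tool [0.7 1.8 4.2] T tool [0.16 0.15 0.05] ang 0.04
time: 13.78
tool_pos: [434.8, 159.4, 306.4]
tcp_rot: [145.2, -3.5, 81.1]
ft_force: [6.0, 0.3, -8.6]
finger_gap: 31.6
grip_force: 110.5
L 245.0 lat err tool [-1.3 -1.4  0. ] F tool [0.9 2.1 7.2] T tool [ 0.13  0.09 -0.01] ang 0.06
```

```bash
python3 -m jog '0.003 0.008 0.02 0 0 0 1; 0 0 0 0 0 0 1'; python3 f.py; python3 -m jog '0 0 0.02 0 0 0 1; 0 0 0 0 0 0 1'; python3 f.py
```

```text
time: 14.02
tool_pos: [436.6, 159.5, 305.4]
tcp_rot: [145.2, -3.5, 81.1]
ft_force: [3.5, 0.4, -8.1]
finger_gap: 31.5
grip_force: 110.8
L 243.1 lat err tool [-0.9 -0.6  0. ] F tool [0.7 0.4 5.4] T tool [ 0.44 -0.07 -0.03] ang 0.07
time: 14.28
tool_pos: [437.8, 159.6, 304.5]
tcp_rot: [145.2, -3.6, 81.1]
ft_force: [-3.3, -0.7, -2.2]
finger_gap: 31.5
grip_force: 111.4
L 241.7 lat err tool [-0.7 -0.1  0. ] F tool [-1.1 -1.6 -3.3] T tool [ 0.98 -0.17 -0.08] ang 0.02
```

It snapped on and seated at L≈242, as expected. Now I'll push in line through the stroke.

```bash
python3 -m jog '-0.003 -0.003 0.02 0 0 0 1; 0 0 0.01 0 0 0 1; 0 0 0 0 0 0 1'; python3 f.py; python3 -m jog '0 0 0.02 0 0 0 1; 0 0 0.02 0 0 0 1; 0 0 0 0 0 0 1'; python3 f.py
```

```text
time: 14.65
tool_pos: [439.3, 159.4, 302.3]
tcp_rot: [145.2, -3.6, 81.1]
ft_force: [-10.0, 0.1, 4.3]
finger_gap: 31.4
grip_force: 111.8
L 239.1 lat err tool [-0.8 -0.1 -0. ] F tool [ -0.9  -3.4 -12.5] T tool [ 1.45 -0.33  0.02] ang 0.03
time: 15.02
tool_pos: [441.6, 159.3, 299.2]
tcp_rot: [145.2, -3.6, 81.1]
ft_force: [-12.2, 0.1, 5.5]
finger_gap: 31.5
grip_force: 111.8
L 235.2 lat err tool [-0.7 -0.1 -0. ] F tool [ -1.2  -4.5 -14.7] T tool [ 1.54 -0.34 -0.01] ang 0.03
```

```bash
python3 -m jog '-0.002 -0.008 0.02 0 0 0 1; 0 0 0.015 0 0 0 1; 0 0 0 0 0 0 1'; python3 f.py; python3 -m jog '0 0 0.015 0 0 0 1; 0 0 0 0 0 0 1; 0 0 0 0 0 0 1'; python3 f.py
```

```text
time: 15.4
tool_pos: [443.1, 159.2, 296.4]
tcp_rot: [145.1, -3.6, 81.1]
ft_force: [-11.4, -0.2, 7.1]
finger_gap: 31.5
grip_force: 112.1
L 232.0 lat err tool [-0.8 -0.4 -0. ] F tool [ -1.2  -2.8 -15.5] T tool [ 1.37 -0.32  0.01] ang 0.08
time: 15.78
tool_pos: [443.9, 159.1, 295.2]
tcp_rot: [145.1, -3.6, 81.1]
ft_force: [-13.5, -0.2, 9.3]
finger_gap: 31.8
grip_force: 112.1
L 230.6 lat err tool [-0.8 -0.4 -0. ] F tool [ -1.4  -3.3 -18.6] T tool [ 1.45 -0.34  0.03] ang 0.08
```

```bash
python3 -m jog '0 0 0 0 0 0 1; 0 0 0 0 0 0 1'; python3 f.py
python3 - <<'E'
from h import *
from bench import *
C=np.zeros((600,800,3),np.uint8)
for i,(nm,(x0,y0,w,h),k) in enumerate((("scene",(235,185,60,90),6.6),("top",(210,150,120,140),3.3))):
    s=snapshot(nm);im=cv2.resize(s["img"][y0:y0+h,x0:x0+w,::-1],None,fx=k,fy=k,interpolation=2)
    C[:im.shape[0],i*400:i*400+im.shape[1]]=im
cv2.imwrite("pics/fin.png",C)
E
```

```text
time: 16.02
tool_pos: [443.9, 159.1, 295.2]
tcp_rot: [145.1, -3.6, 81.1]
ft_force: [-12.6, -0.1, 9.4]
finger_gap: 31.7
grip_force: 112.1
L 230.6 lat err tool [-0.8 -0.4 -0. ] F tool [ -1.2  -2.6 -18.1] T tool [ 1.44 -0.39 -0.  ] ang 0.08
```

View pics/fin.png

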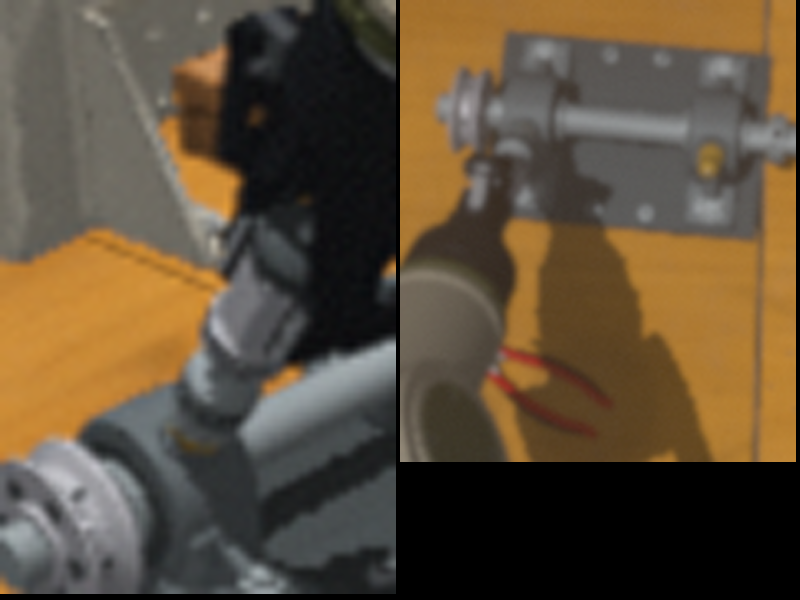

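The scene crop shows the coupler fully over the nipple at (215,410), with only the brass foot visible at (190,440), and the tube pushed into the barrel. The gun is still gripped in line, and the pliers haven't moved. The axial force holds steady at about 18 N, so I'm handing in.

```bash
python3 -c "
from bench import *
print(hand_in())"
```

```text
the job is handed in; nothing more can be done
None
```

I handed the job in at about 16 s, before any verdict came back: the grease gun is snapped onto the left nipple next to the pulley, and held gripped and in line, pushed roughly 11 of its 14 mm stroke by tool travel at about 18 N; the pliers looked unmoved in the last picture, and the drill block and V-block were not rechecked at the end.

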